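# Unpin and tip the bolt-sorting tray

### The arm

A 6-joint arm with a two-finger parallel gripper is mounted at the origin on the work surface. World frame = base frame: x ahead of the robot, y to its left, z up, the work surface at z = 0. Lengths are in m, angles in rad, forces in N, time in s.
With the tool pointing down it reaches from about 0.35 to 0.85 m from the base axis. Payload 8.1 kg.
Tool frame: the origin (TCP) lies midway between the tips of the shut fingers; the grasp point (between the pads) lies 19 mm behind it (robot.grip_point_offset is the distance from the TCP to the grasp point, in m); z points along the fingers, y is the line along which they close (so a half turn about z gives the same grasp; the last joint's range is limited). The gripper opens to 93 mm and grips with 3 to 60 N. Pads are 15 mm wide; open, the fingers measure 128 mm over their backs; the gripper's body (75 mm by 188 mm) begins 65 mm behind the grasp point.
Start: joints at [-1.215, 0.13, 1.488, -0, 1.523, -0.085], TCP at [0.256, -0.543, 0.219] pointing down, gripper open.
Joint ranges: [-2.96, 2.96], [-0.89, 2.26], [0.02, 2.5], [-1.34, 4.48], [0, 2.73], [-2.66, 2.66]. Speed limits (rad/s): [2.39, 2.39, 2.79, 3.14, 3.14, 3.14].

### API

Orientations are given as a rotation vector (axis times angle).
In Python, from plant import robot, read_camera, job gives the robot as it stands.
- The arm moves only by the shell command python3 -m inch 'ROWS' [FORCE]. ROWS is JSON, one flat list of numbers, 5 for each row, row after row: the shift along the world's x, y, z in mm, then the turn about the world's z in degrees, then the opening in per cent of the stroke, from 0 (shut) to 100 (fully open). In form: [dx, dy, dz, yaw, hand, dx, dy, dz, yaw, hand, ...]. A call has 1 to 10 rows; each row is the pose to reach, as a shift and turn from the pose commanded when the call began; what a row does not reach only later rows make up. A row lasts 1/12 s, in which the tool goes at most 41.7 mm and 7.16 degrees, less where a joint would pass 70% of its speed; a pose out of reach is approached as far as the arm can. A call with a gripper value outside its range is refused whole. The fingers move at their own pace and stop on an object; FORCE is the grip in N (left out, the last holds). Time passes only in rows, so rows that repeat a pose let the fingers close. It gives the time, the measured TCP pose, the force, the opening and the grip force at its end, in the units of the state.
- robot.read_state(): the state, without advancing time (a new reading comes with each control period).
- read_camera(name): name is "scene" or "top"; returns a dict with "image" (400x640x3 uint8, blue, green, red), "K" (3x3 intrinsics, pixels), "extrinsics" (4x4, takes a point from world to camera coordinates). Camera axes: x right, y down, z forward; pixel columns grow to the right and rows downward; lengths in m; the calibration is good to about 2 mm. A picture is of the moment at which its call begins. There is no depth.
- job.close_job(): hands the job in; it is judged then, once.
The state is a dict: "t": time; "q": joint angles; "dq": joint speeds; "joint_torque": joint torques, N m; "tool_pos": TCP position; "orientation": TCP orientation; "force": force on the tool from outside, world axes, zero at the start; "wrist_torque": the same for the moment, N m; "opening": finger opening in m; "gripper_force": force on a finger pad.
Only numpy, scipy, OpenCV 4.12 (cv2) and the standard library are available. Lean on these libraries where they do the work, as an engineer would, in place of code of your own. Each camera call takes 0.05 s, during which the arm holds its last target. There are 200 camera calls.

### The job

The bolt-sorting tray is locked by a steel pin that stands in the way of its iron lever. Draw the pin straight out of its sleeve without wrenching it against the bore, and lay it flat (do not drop it) inside the plywood tray, then leave it there and push the lever fully over so that the sorting tray tips both bolts into the catch bin. Leave the other things on the bench where they are.

Things in the scene. Friction and masses are not known exactly. Their poses are not given: they have to be found in the camera images.
- stand: Grey steel tipping stand bolted to the bench. Origin on the bench under the hinge line; x points away from the robot (within 0.3 rad), y left. Stand coordinates below in mm. Base plate x -70..50, y -105..195. Hinge line along y at x 0, z 160; lever swings in the plane y 0. Sleeve post x -33..17, y -90..-30, z to 200, sleeve block on top. Hinge post at y 180..192, 175 high.
- sleeve: Steel sleeve block on the stand's post, 44 mm square, 60 mm long, fixed. Origin at the centre of the bore's outer mouth (stand -8, -90, 222); the 17 mm bore runs right through along +y (axes as the stand). The pin comes out along -y (to the robot's right). Contact force of pin on sleeve must stay below 40 N.
- pin: Loose steel locking pin, 176 mm long, about 0.22 kg, level (to 0.03 rad) in the sleeve; crosses ahead of the lever. Origin on its axis at the collar's front face, y to the tip. Shaft 16 mm diameter, y 0..110; collar 36 mm, y -6..0; ribbed grip 30 mm, y -66..-6. Starts with the collar 2 to 8 mm off the mouth. Must travel about 110 mm to clear; slides easily (a few N). Balances at about y -15.
- pin_grip (a point): Middle of the pin's grip, on the axis, 36 mm behind the collar's front face (axes as the pin).
- pin_tip (a point): Centre of the tip end of the pin, 110 mm in front of the collar's front face.
- pin_butt (a point): Centre of the grip end of the pin, 66 mm behind the collar's front face.
- rest: Open plywood tray on the bench to the right of the stand, fixed, where the pin is to be laid. Outside 110 mm (x) by 226 mm (y) by 30 mm high, walls 6 mm and floor 6 mm thick, so inside 98 by 214 mm. Origin at the centre of its underside on the bench; long axis = its y axis, pointing left.
- tip (a joint): Angle of lever and sorting tray (one rigid part), rad: 0 = tray level, lever leaning 0.436 from vertical towards the robot; grows as the lever is pushed away from the robot; 0.96 = stop, tray steeply tipped. Stiff hinge (about 1 N m), stays where left; a push near the lever's end takes 2 to 8 N. The pin blocks it beyond about 0.1.
- lever_end (a point): Centre of the 32 mm ball on the lever's upper end, 165 mm from the hinge line. Lever: black iron bar, 16 mm thick along its swing, 24 mm wide. Starts at stand (-70, 0, 310); centre 325 high, ball top 341 when upright; ends at stand (83, 0, 303).
- bin_floor (a point): Middle of the catch bin's floor (stand 165, 90, 6), axes as the stand. Bin on the stand, inside about 220 (x) by 172 (y) mm, sides 60 and far wall 85 mm high. Above its near part the aluminium sorting tray hangs on the hinge: stand x 20..140, y 20..160, floor z 150 when level, open towards +x.
- bolt0: Loose steel hex-head bolt, 74 mm long (20 mm shank, 30 mm head), lying in the level sorting tray. Origin on its axis about mid-length, y along its axis to the thread end.
- bolt1: The second bolt, the same.
- breaker: Bystander: chrome breaker bar, about 320 mm long, 25 mm thick, lying on the bench. Origin under its middle.
- washer_a: Bystander: zinc washer, 66 mm across, 6 mm thick, flat on the bench.
- washer_b: Bystander: the other zinc washer, the same size.
- dial: Bystander: steel dial indicator on a block stand, 50 by 60 mm foot, 140 mm high.
- checker: Bystander: green ceramic thread checker plate with three holes, 100 by 55 by 16 mm.
- socket: Bystander: steel socket, 40 mm diameter, 60 mm high, standing.
- wrench: Bystander: steel wrench, 190 mm long, lying flat.

How it is judged:
On the way, in this order (a step that is already met when the one before it is completed fails the run):
1. the pin is drawn clear of the sleeve, the lever still back (y of pin_tip in the frame of sleeve below -0.002 m and value of joint tip below 0.1 rad), for 0.1 s.
2. the pin lies released in the plywood tray, the lever still back (linear speed of pin below 0.03 m/s and x of pin_tip in the frame of rest between -0.049 and 0.049 m and y of pin_tip in the frame of rest between -0.107 and 0.107 m and height (world z) of each of pin_tip, pin_butt below 0.04 m and x of pin_butt in the frame of rest between -0.049 and 0.049 m and y of pin_butt in the frame of rest between -0.107 and 0.107 m and contact force between the fingers and pin below 0.05 N and value of joint tip below 0.1 rad), for 0.2 s.
At the end, for the whole second after the job is handed in: The pin lies at rest inside the plywood tray (both its end centres within the tray's inside and lower than 40 mm over the bench), the lever is pushed over (tip above 0.85 rad), and both bolts lie at rest in the catch bin (origins within its walls and less than 45 mm above its floor) (linear speed of each of pin, bolt0, bolt1 below 0.03 m/s and x of pin_tip in the frame of rest between -0.049 and 0.049 m and y of pin_tip in the frame of rest between -0.107 and 0.107 m and height (world z) of each of pin_tip, pin_butt below 0.04 m and x of pin_butt in the frame of rest between -0.049 and 0.049 m and y of pin_butt in the frame of rest between -0.107 and 0.107 m and value of joint tip above 0.85 rad and x of bolt0 in the frame of bin_floor between -0.112 and 0.112 m and y of bolt0 in the frame of bin_floor between -0.088 and 0.088 m and z of bolt0 in the frame of bin_floor between 0 and 0.045 m and x of bolt1 in the frame of bin_floor between -0.112 and 0.112 m and y of bolt1 in the frame of bin_floor between -0.088 and 0.088 m and z of bolt1 in the frame of bin_floor between 0 and 0.045 m); the robot touches nothing.
It fails at once if the pin is wrenched in the sleeve (contact force above 40 N) (contact force between pin and sleeve above 40 N).
It fails at once if the pin is dropped or thrown (moves faster than 0.7 m/s while not gripped) (contact force between the fingers and pin below 0.05 N and linear speed of pin above 0.7 m/s).
It fails at once if a bystander is moved by more than 30 mm (distance of any of breaker, washer_a, washer_b, dial, checker, socket, wrench from where it was at the start of the episode above 0.03 m).
It also fails if it takes over 56 s, if anything falls off the work surface, if the arm or the gripper's body presses on something with over 40 N, if the wrist force passes 120 N, or if a joint passes its speed limit or range.

## Working session

There is one attempt and no reset: what is moved stays moved. The work goes in short steps, Python scripts to look and compute and a shell command to move; the robot and the scene stay as the last step left them, time stands still between calls to the robot, and variables do not carry over. Pictures are saved under pics/ and viewed, at most 10 in all, crops included, and the job is handed in when it is done.

```bash
mkdir -p pics
python3 - <<'E'
from plant import robot, read_camera
import cv2,numpy as np
for n in("scene","top"):
    c=read_camera(n); cv2.imwrite(f"pics/{n}0.png",c["image"]); np.savez(f"{n}.npz",K=c["K"],E=c["extrinsics"]); print(n,c["K"].tolist(),np.round(c["extrinsics"],3).tolist())
s=robot.read_state();print(s["t"],s["tool_pos"],s["orientation"],s["opening"])
E
```

```text
scene [[416.2799470071723, 0.0, 318.9004037700652], [0.0, 416.2799470071723, 203.21630439408395], [0.0, 0.0, 1.0]] [[0.922, 0.386, -0.016, -0.54], [0.292, -0.723, -0.626, 0.022], [-0.253, 0.573, -0.78, 1.349], [0.0, 0.0, 0.0, 1.0]]
top [[373.69626867738697, 0.0, 325.58788467886865], [0.0, 373.69626867738697, 201.66901920313293], [0.0, 0.0, 1.0]] [[0.018, -1.0, -0.013, 0.076], [-0.986, -0.016, -0.167, 0.551], [0.166, 0.016, -0.986, 1.194], [0.0, 0.0, 0.0, 1.0]]
0.1 [ 0.25584448 -0.54213545  0.21768087] [-3.06394783e+00 -6.86430984e-01  3.40999633e-04] 0.09307407996855002
```

View pics/scene0.png

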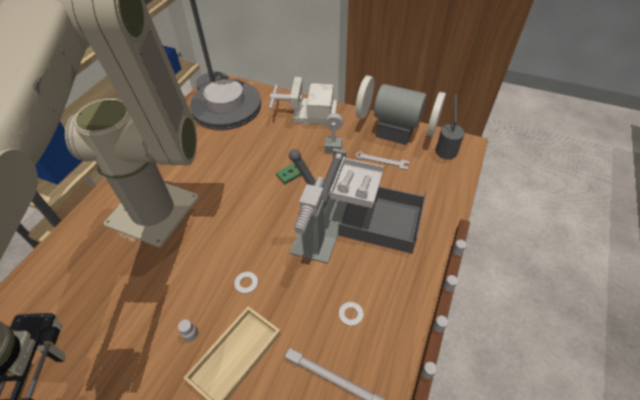

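View pics/top0.png

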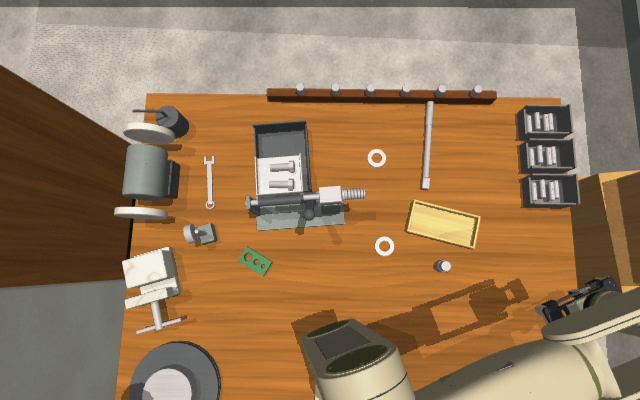

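The top view shows the stand with the pin grip near (355,194), the lever ball near (309,213) and the plywood tray near (444,224). In the scene view the grip is near (304,217). I'll enlarge both.

Run:
```python
import cv2
a=cv2.imread("pics/top0.png")[115:265,235:495];cv2.imwrite("pics/top1.png",cv2.resize(a,None,fx=3,fy=3,interpolation=cv2.INTER_CUBIC))
a=cv2.imread("pics/scene0.png")[140:270,280:430];cv2.imwrite("pics/scene1.png",cv2.resize(a,None,fx=4,fy=4,interpolation=cv2.INTER_CUBIC))
```

```text
(no output)
```

View pics/top1.png

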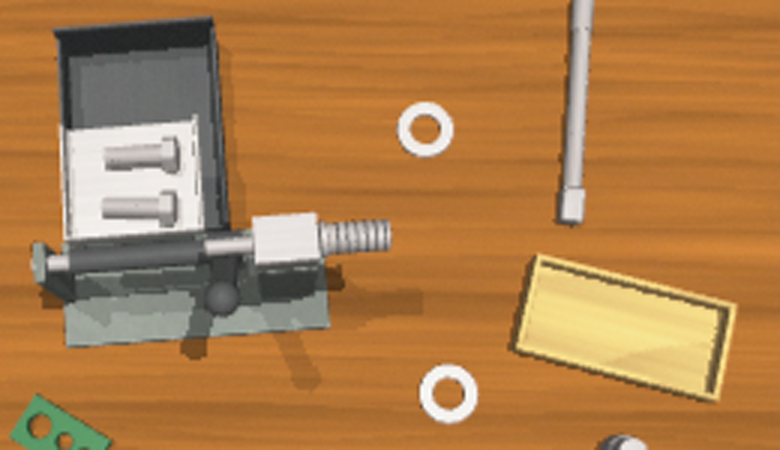

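View pics/scene1.png

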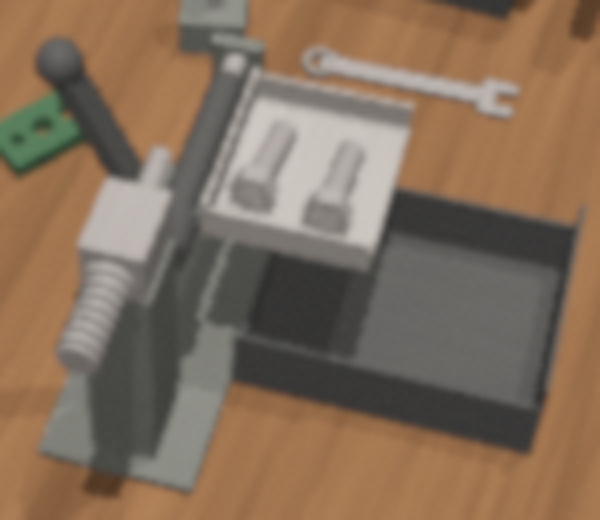

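The enlarged views give the stand plate's near corners, the ball, the sleeve's top face, the grip end and the plywood tray's corners (pixels in the script). I'll fit the poses to these.

```bash
cat > h.py <<'E'
import numpy as np
from scipy.optimize import least_squares
C={n:np.load(n+".npz") for n in("top","scene")}
O={"top":(235,115,3),"scene":(280,140,4)}
def px(n,p):
    o=O[n];return np.array([(p[0]+.5)/o[2]-.5+o[0],(p[1]+.5)/o[2]-.5+o[1]])
def proj(n,X):
    X=np.atleast_2d(X);c=C[n];q=(X@c["E"][:3,:3].T+c["E"][:3,3])@c["K"].T;return q[:,:2]/q[:,2:]
def T(p,X):
    X=np.atleast_2d(X)/1000.;c,s=np.cos(p[2]),np.sin(p[2]);return X@np.array([[c,s,0],[-s,c,0],[0,0,1]])+[p[0],p[1],0]
def fit(obs,p0):
    f=lambda p:np.concatenate([proj(n,T(p,X))[0]-px(n,u) for n,X,u in obs])
    r=least_squares(f,p0,loss="soft_l1");return r.x,r.fun.reshape(-1,2)
def ray(n,u):
    c=C[n];R=c["E"][:3,:3];d=R.T@np.linalg.inv(c["K"])@[u[0],u[1],1];return -R.T@c["E"][:3,3],d/np.linalg.norm(d)
def tri(ut,us):
    A=[];b=[]
    for n,u in(("top",ut),("scene",us)):
        o,d=ray(n,u);P=np.eye(3)-np.outer(d,d);A.append(P);b.append(P@o)
    A=np.vstack(A);b=np.hstack(b);x=np.linalg.lstsq(A,b,rcond=None)[0];return x,np.linalg.norm(A@x-b)
E
python3 - <<'E'
from h import *
np.set_printoptions(precision=4,suppress=True)
obs=[("top",(-70,195,5),(66,346)),("top",(-70,-105,5),(328,327)),("top",(-70,0,310),(222,299)),
("top",(14,-30,244),(253,218)),("top",(14,-90,244),(317,212)),("top",(-30,-90,244),(320,262)),("top",(-30,-30,244),(256,264)),
("scene",(-70,0,310),(60,60)),("scene",(-70,-105,5),(40,452)),("scene",(50,-105,5),(190,492)),
("scene",(-30,-30,244),(117,180)),("scene",(14,-30,244),(172,190))]
s,r=fit(obs,[.6,.1,0]);print("stand",s);print(r)
ro=[("top",(55,113,30),(540,254)),("top",(55,-113,30),(737,304)),("top",(-55,-113,30),(718,402)),("top",(-55,113,30),(514,350))]
q,r=fit(ro,[.55,-.3,-.2]);print("rest",q);print(r)
np.savez("fit.npz",s=s,q=q)
b,e=tri(px("top",(389,235)),px("scene",(75,358)));print("butt tri",b,e)
for k in(2,5,8):print(k,T(s,(-8,-90-k-66,222)),T(s,(-8,-90-k-36,222)))
print("ball",T(s,(-70,0,310)),tri(px("top",(222,299)),px("scene",(60,60))))
E
```

```text
stand [0.5414 0.1303 0.0856]
[[-0.061  -0.0446]
 [ 0.6624  0.2317]
 [-0.0049 -0.3543]
 [-0.1081 -0.5515]
 [-0.1017 -0.0228]
 [ 0.068  -1.2663]
 [-0.0892 -0.4527]
 [-0.2077 -0.1412]
 [-0.9365 -0.481 ]
 [ 0.2286 -0.0374]
 [-2.397  -1.0466]
 [-0.0491  0.1916]]
rest [ 0.4841 -0.3075 -0.2407]
[[-0.8124  0.0574]
 [ 0.082   0.3675]
 [ 0.0275 -0.103 ]
 [ 0.5973 -0.3079]]
butt tri [ 0.5467 -0.0277  0.2208] 3.979585720437743e-05
2 [[ 0.5469 -0.0278  0.222 ]] [[0.5444 0.0021 0.222 ]]
5 [[ 0.5472 -0.0308  0.222 ]] [[ 0.5446 -0.0009  0.222 ]]
8 [[ 0.5474 -0.0337  0.222 ]] [[ 0.5449 -0.0039  0.222 ]]
ball [[0.4717 0.1243 0.31  ]] (array([0.4714, 0.1247, 0.3088]), np.float64(0.0008248753057995429))
```

```bash
python3 -m inch '[0,0,100,0,100, 100,200,110,30,100, 288,556,110,69.6,100, 288,556,110,69.6,100, 288,556,110,69.6,100, 288,556,110,69.6,100, 288,556,110,69.6,100, 288,556,110,69.6,100, 288,556,110,69.6,100, 288,556,110,69.6,100]' 10
```

```text
t: 0.93
tool_pos: [0.427, -0.2105, 0.3042]
orientation: [-2.22, -2.222, 0.0]
force: [1.3, -0.4, -0.6]
opening: 0.0931
gripper_force: 0.0
```

```bash
python3 -m inch '[0,0,0,0,100,0,0,0,0,100,0,0,0,0,100]'
```

```text
t: 1.18
tool_pos: [0.4265, -0.2126, 0.3039]
orientation: [-2.227, -2.215, 0.001]
force: [0.8, -0.6, 0.9]
opening: 0.0928
gripper_force: 0.0
```

```bash
python3 -m inch '[117,225.6,0,5.2,100,117,225.6,0,5.2,100,117,225.6,0,5.2,100,117,225.6,0,5.2,100,117,225.6,0,5.2,100,117,225.6,0,5.2,100,117,225.6,0,5.2,100,117,225.6,0,5.2,100,117,225.6,0,5.2,100,117,225.6,0,5.2,100]'
python3 - <<'E'
from plant import robot,read_camera
import cv2
s=robot.read_state();print(s["tool_pos"],s["orientation"])
a=read_camera("top")["image"][115:265,235:495];b=read_camera("scene")["image"][100:270,230:430]
cv2.imwrite("pics/p2.png",cv2.hconcat([cv2.resize(a,(400,400*150//260*1)),cv2.resize(b,(400,230))]) if 0 else cv2.resize(b,None,fx=3.5,fy=3.5))
E
```

```text
t: 2.02
tool_pos: [0.5434, 0.0108, 0.304]
orientation: [-2.128, -2.311, 0.002]
force: [0.3, -0.0, 0.5]
opening: 0.0931
gripper_force: 0.0
[0.54337954 0.01084426 0.30396112] [-2.12767997e+00 -2.31119157e+00  1.50078469e-03]
```

```bash
python3 -m inch '[0,0,-20,0,100,0,0,-45,0,100,0,0,-70,0,100,0,0,-90,0,100,0,0,-95,0,100,0,0,-95,0,100,0,0,-95,0,100]'
python3 - <<'E'
from plant import robot,read_camera
import cv2
print(robot.read_state()["tool_pos"])
b=read_camera("scene")["image"][110:270,240:400]
cv2.imwrite("pics/p2.png",cv2.resize(b,None,fx=3.7,fy=3.7,interpolation=cv2.INTER_CUBIC))
E
```

```text
t: 2.7
tool_pos: [0.544, 0.0123, 0.2104]
orientation: [2.125, 2.313, 0.001]
force: [0.8, -0.4, 0.8]
opening: 0.0932
gripper_force: 0.0
[0.54395966 0.01233319 0.21036307]
```

View pics/p2.png

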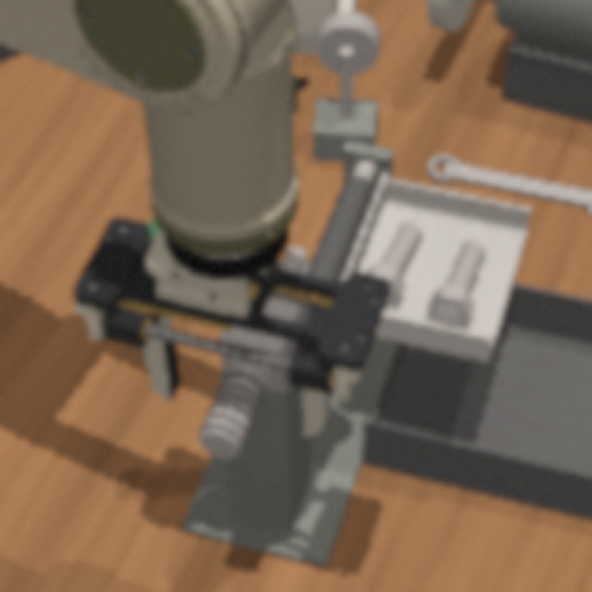

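The fingers straddle the pin: left finger near (160,365), right near (315,400), grip end at (222,430). I'll close gently and watch the force.

```bash
python3 -m inch '[0,0,0,0,60,0,0,0,0,40,0,0,0,0,36,0,0,0,0,30,0,0,0,0,25,0,0,0,0,25,0,0,0,0,25,0,0,0,0,25]' 5
```

```text
t: 3.42
tool_pos: [0.5437, 0.0131, 0.2092]
orientation: [-2.124, -2.315, 0.0]
force: [0.3, -0.5, 0.2]
opening: 0.0444
gripper_force: 0.0
```

```bash
python3 -m inch '[0,0,0,0,25,0,0,0,0,25,0,0,0,0,25,0,0,0,0,25,0,0,0,0,25,0,0,0,0,25,0,0,0,0,25,0,0,0,0,25]' 5
```

```text
t: 4.08
tool_pos: [0.5434, 0.013, 0.2092]
orientation: [-2.124, -2.314, 0.001]
force: [-5.1, -0.9, 2.5]
opening: 0.0298
gripper_force: 5.0
```

```bash
python3 -m inch '[-0.5,0,0,0,20,-1,0,0,0,20,-1,0,0,0,20,-1,0,0,0,20]' 8
```

```text
t: 4.42
tool_pos: [0.5432, 0.013, 0.2093]
orientation: [2.124, 2.314, 0.001]
force: [0.0, -1.5, -0.3]
opening: 0.0297
gripper_force: 8.0
```

```bash
python3 -m inch '[0,0,0,0,20,0,0,0,0,20,0.2,-2,0,0,20,0.4,-5,0,0,20,0.9,-10,0,0,20,1.3,-15,0,0,20,1.7,-20,0,0,20,1.7,-20,0,0,20]' 25
```

```text
t: 5.08
tool_pos: [0.5445, -0.0082, 0.2091]
orientation: [2.125, 2.313, -0.001]
force: [2.1, -0.7, -1.6]
opening: 0.0295
gripper_force: 25.0
```

```bash
python3 -m inch '[0.7,-5,0,0,20,1.4,-12,0,0,20,2,-19,0,0,20,2.6,-26,0,0,20,3.2,-33,0,0,20,3.7,-39,0,0,20,4,-42,0,0,20,4,-42,0,0,20]'
```

```text
t: 5.75
tool_pos: [0.5483, -0.05, 0.2091]
orientation: [2.125, 2.313, -0.001]
force: [1.3, 0.3, -2.7]
opening: 0.0293
gripper_force: 25.0
```

```bash
python3 -m inch '[0.5,-5,0,0,20,1,-12,0,0,20,1.6,-19,0,0,20,2.2,-26,0,0,20,2.8,-33,0,0,20,3.4,-40,0,0,20,4.3,-50,0,0,20,5.1,-60,0,0,20,6,-70,0,0,20,6,-70,0,0,20]'
python3 - <<'E'
from plant import robot,read_camera
import cv2
a=read_camera("top")["image"][130:280,300:500];b=read_camera("scene")["image"][110:310,200:400]
cv2.imwrite("pics/p3.png",cv2.hconcat([cv2.resize(a,(400,300)),cv2.resize(b,(400,400))[50:350]]))
E
```

```text
t: 6.58
tool_pos: [0.5544, -0.1212, 0.2092]
orientation: [2.126, 2.313, -0.001]
force: [0.1, -0.8, -1.7]
opening: 0.0293
gripper_force: 25.0
```

View pics/p3.png

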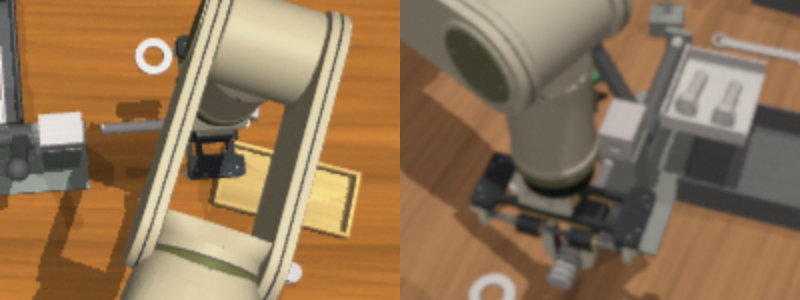

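The pin is out: its tip is at (102,127) in the left half, about 16 px clear of the sleeve's mouth. Next I carry it to the plywood tray.

```bash
python3 -m inch '[-3,-12,0,-1,20,-11,-34,0,-3,20,-21,-60,0,-6,20,-32,-90,0,-8,20,-42,-120,0,-11,20,-52,-150,0,-14,20,-63,-180,0,-16,20,-74,-210,0,-18,20,-80,-228,0,-18.7,20,-81.3,-231,0,-18.7,20]' 35 && python3 -m inch '[0,0,-15,0,20,0,0,-40,0,20,0,0,-65,0,20,0,0,-90,0,20,0,0,-115,0,20,0,0,-130,0,20,0,0,-135,0,20,0,0,-135,0,20,0,0,-135,0,20]'
python3 - <<'E'
from plant import robot,read_camera
import cv2
s=robot.read_state();print(s["tool_pos"],s["orientation"])
a=read_camera("top")["image"][150:300,350:550];b=read_camera("scene")["image"][200:400,100:300]
cv2.imwrite("pics/p4.png",cv2.hconcat([cv2.resize(a,(400,300)),cv2.resize(b,(400,400))[100:400]]))
E
```

```text
t: 7.52
tool_pos: [0.4713, -0.3534, 0.2092]
orientation: [2.476, 1.933, -0.002]
force: [0.7, -0.2, -2.5]
opening: 0.0294
gripper_force: 35.0
t: 8.27
tool_pos: [0.4736, -0.3499, 0.0751]
orientation: [2.471, 1.939, 0.0]
force: [0.0, -0.4, -1.0]
opening: 0.0293
gripper_force: 35.0
[ 0.47358353 -0.34989964  0.07508795] [2.47116947e+00 1.93883716e+00 3.30935775e-04]
```

View pics/p4.png

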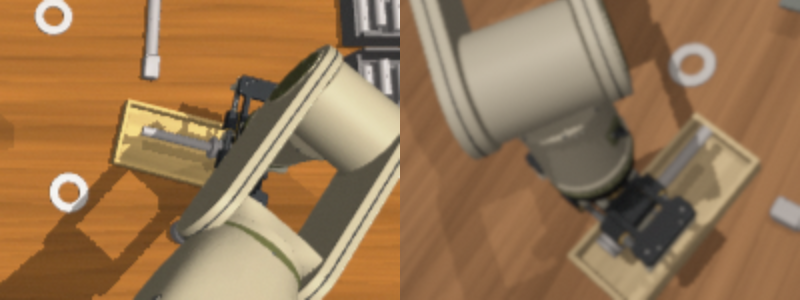

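```bash
python3 -m inch '[0,-1,-15,0,20,0,-1.5,-35,0,20,0,-1.5,-48,0,20,0,-1.5,-54,0,20,0,-1.5,-57,0,20,0,-1.5,-59,0,20,0,-1.5,-60,0,20,0,-1.5,-60,0,20]'
```

```text
t: 9.03
tool_pos: [0.4736, -0.3518, 0.015]
orientation: [2.471, 1.938, 0.0]
force: [-0.2, -0.5, -2.3]
opening: 0.0291
gripper_force: 35.0
```

```bash
python3 -m inch '[0,0,-1,0,20,0,0,-2,0,20,0,0,-3,0,20,0,0,-4,0,20,0,0,-4,0,20]'
```

```text
t: 9.45
tool_pos: [0.4735, -0.3522, 0.0114]
orientation: [2.471, 1.938, -0.0]
force: [-2.7, -0.2, 6.3]
opening: 0.029
gripper_force: 35.0
```

```bash
python3 -m inch '[0,0,0,0,32,0,0,0,0,36,0,0,0,0,40,0,0,0,0,44,0,0,0,0,46,0,0,0,0,46,0,0,0,0,46,0,0,0,0,46]' 10
```

```text
t: 10.12
tool_pos: [0.4731, -0.3513, 0.0101]
orientation: [-2.472, -1.939, 0.0]
force: [-0.4, 0.3, -0.1]
opening: 0.0427
gripper_force: 0.0
```

Released. Next I lift straight up and check.

```bash
python3 -m inch '[0,0,0,0,46,0,0,0,0,46,0,0,0,0,46,0,0,10,0,46,0,0,30,0,46,0,0,60,0,46,0,0,100,0,46,0,0,140,0,46,0,0,180,0,46,0,0,220,0,46]' && python3 -m inch '[0,0,40,0,0,0,20,80,0,0,0,60,110,0,0,-20,100,110,0,0,-50,140,110,0,0,-80,180,110,0,0,-80,200,110,0,0,-80,200,110,0,0]'
python3 - <<'E'
from plant import robot,read_camera
import cv2
s=robot.read_state();print(s["tool_pos"],s["orientation"],s["opening"])
a=read_camera("top")["image"][110:260,235:495]
cv2.imwrite("pics/p5.png",cv2.resize(a,None,fx=3,fy=3,interpolation=cv2.INTER_CUBIC))
E
```

```text
t: 10.95
tool_pos: [0.4728, -0.3511, 0.2332]
orientation: [2.471, 1.938, 0.0]
force: [0.8, -1.0, -0.1]
opening: 0.0426
gripper_force: 0.0
t: 11.62
tool_pos: [0.3912, -0.1471, 0.3421]
orientation: [2.469, 1.941, 0.004]
force: [-1.0, -0.5, 0.7]
opening: 0.0008
gripper_force: 0.0
[ 0.39118061 -0.1471044   0.34212454] [2.46869243 1.94083946 0.00354034] 0.0008019983987460307
```

View pics/p5.png

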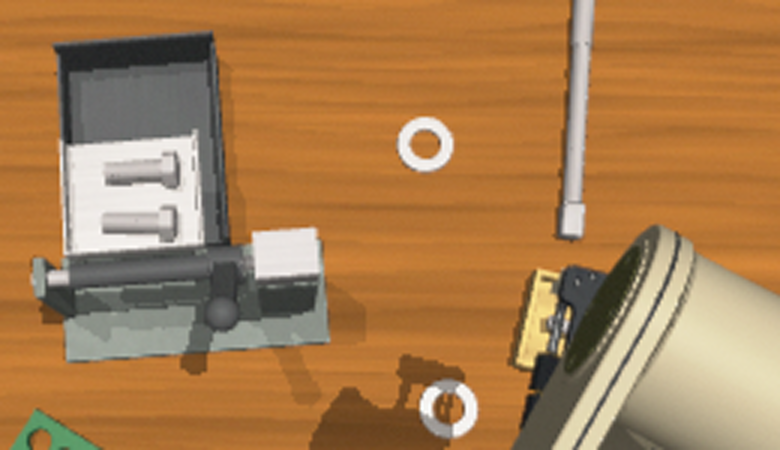

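The stand and lever are unchanged: ball at (222,313) in the crop, both bolts still in the sorting tray. The arm hides the plywood tray, so I'll check it on the way to the lever.

```bash
python3 -m inch '[6,40,0,6,0,10,80,0,12,0,18,120,0,18.7,0,18,160,0,18.7,0,18,200,0,18.7,0,18,240,-20,18.7,0,18,266,-40,18.7,0,18,266,-52,18.7,0,18,266,-52,18.7,0,18,266,-52,18.7,0]' 40
python3 - <<'E'
from plant import robot,read_camera
import cv2
s=robot.read_state();print(s["tool_pos"],s["orientation"],s["opening"])
a=read_camera("top")["image"][150:300,250:510];b=read_camera("scene")["image"][110:270,200:440]
cv2.imwrite("pics/p6.png",cv2.vconcat([cv2.resize(a,(520,300)),cv2.resize(b,(520,300))]))
E
```

```text
t: 12.5
tool_pos: [0.4111, 0.114, 0.2881]
orientation: [-2.123, -2.315, 0.002]
force: [0.3, 0.0, -0.1]
opening: 0.0005
gripper_force: 0.0
[0.41113362 0.11398184 0.28809708] [-2.12347403e+00 -2.31470576e+00  2.31356783e-03] 0.0004924341139510351
```

View pics/p6.png

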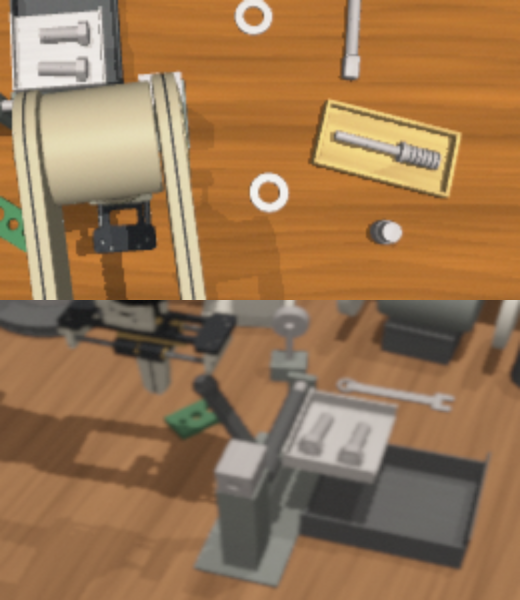

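The pin lies flat inside the plywood tray, from (335,135) to (438,160), and the fingers sit on the robot's side of the ball (205,385). Now the push.

```bash
python3 -m inch '[10,3,0,0,0,20,4,0,0,0,28,5,0,0,0,36,6,0,0,0,46,7,0,0,0,56,8,0,0,0,66,9,0,0,0,76,10,0,0,0,86,11,0,0,0,96,12,0,0,0]' && python3 -m inch '[10,1,0,0,0,20,2,0,0,0,30,3,0,0,0,40,4,0,0,0,50,4.5,0,0,0,60,5,0,0,0,68,6,0,0,0,74,6.5,0,0,0,78,7,0,0,0,78,7,0,0,0]'
```

```text
t: 13.43
tool_pos: [0.5081, 0.1256, 0.2898]
orientation: [2.126, 2.313, 0.001]
force: [-4.2, 0.2, 2.7]
opening: 0.0005
gripper_force: 2.1
t: 14.27
tool_pos: [0.5848, 0.1323, 0.2869]
orientation: [-2.124, -2.311, 0.005]
force: [-4.7, -0.7, -3.4]
opening: 0.0003
gripper_force: 1.9
```

```bash
python3 -m inch '[3,0,0,0,0,5,0.5,0,0,0,7,0.5,0,0,0,9,0.7,0,0,0,9,0.7,0,0,0]'
```

```text
t: 14.68
tool_pos: [0.5916, 0.1331, 0.2871]
orientation: [-2.122, -2.31, 0.01]
force: [-15.1, -2.6, -2.1]
opening: 0.0007
gripper_force: 7.4
```

Force rose to 15 N, so the lever is at its stop. I'll back off and look.

```bash
python3 -m inch '[-10,0,0,0,0,-30,-2,0,0,0,-60,-5,10,0,0,-100,-20,50,0,0,-130,-60,50,0,0,-140,-100,50,0,0,-150,-140,50,0,0,-150,-180,50,0,0,-150,-200,50,0,0,-150,-200,50,0,0]'
python3 - <<'E'
from plant import robot,read_camera
import cv2
a=read_camera("top")["image"][80:280,150:510];b=read_camera("scene")["image"][110:310,200:440]
cv2.imwrite("pics/p7.png",cv2.vconcat([cv2.resize(a,(540,300)),cv2.resize(b,(540,300))]))
E
```

```text
t: 15.52
tool_pos: [0.4438, -0.0718, 0.3396]
orientation: [2.129, 2.304, -0.001]
force: [-0.3, 0.1, 0.0]
opening: 0.0004
gripper_force: 0.0
```

View pics/p7.png

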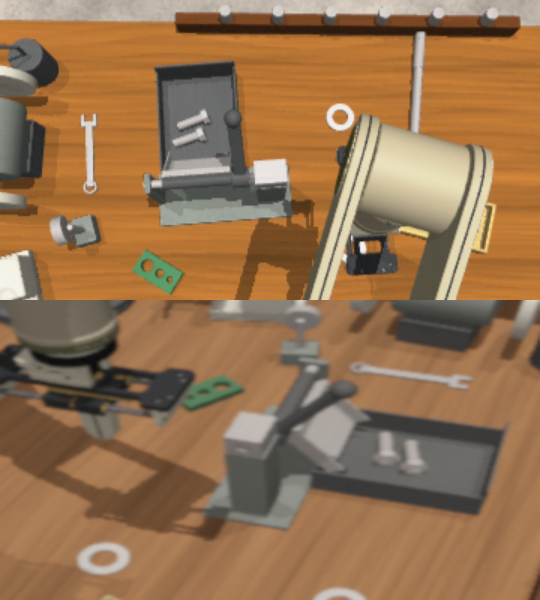

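Both bolts lie in the catch bin at (192,120) and (188,137), the lever is fully over, and the arm is clear of everything.

```bash
python3 -m inch '[0,0,0,0,0,0,0,0,0,0,0,0,0,0,0,0,0,0,0,0,0,0,0,0,0,0,0,0,0,0]' && python3 -c "
from plant import job
print(job.close_job())"
```

```text
t: 16.12
tool_pos: [0.4442, -0.0651, 0.3382]
orientation: [-2.123, -2.316, 0.0]
force: [-0.6, 0.2, -0.1]
opening: 0.0007
gripper_force: 0.0
the job is handed in; nothing more can be done
None
```

The job is handed in at about 16 s of the 56 s allowed; the last pictures show the pin flat in the plywood tray, the lever pushed to its stop and both bolts in the catch bin, but the hand-in returned no verdict.

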